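# Pivot a profile length past the post into its bay

## Task

Push the loose length of slotted aluminium profile into the white three-sided bay on the worktop: a stub post stands in the bay's mouth, so push one end of the profile to angle it, slip its left end in behind the post, then push the other end round until the profile lies flush along the back fence, between the two cheeks. Only push it along the worktop with the fingertips, never pinch or lift it, leave the bottle, beaker and tape roll where they are, and finish clear of everything.

Things in the scene. Friction and masses are not known exactly. Their poses are not given: they have to be found in the camera images.
- profile: loose straight length of slotted aluminium profile with thin black end caps, 240 mm long (its y), 30 mm wide (its x), 30 mm high, about 0.2 kg, slides on the worktop. Origin: centre of its underside. z up. At the start it lies in front of the bay (nearer the robot) and to the right, roughly parallel to the fence, its +y end to the left.
- profile_left (a point): centre of the end face of the profile at its +y end (the left end at the start), 15 mm above the underside
- profile_right (a point): centre of the end face of the profile at its -y end (the right end at the start), 15 mm above the underside
- bay: fixed white plastic bay, open to the robot, floorless: a back fence 10 mm thick, 45 mm high, with a cheek at each end. Origin: on the worktop at the middle of the fence's inner face; x points into the fence (away from the robot), y along it to the left. Low 6 mm feet run outside fence and cheeks. Fully home, the profile's origin is at bay x = -15 mm, its y along the bay's y
- bay_left (a point): on the worktop, inner corner of the fence with the left cheek: 145 mm from the bay's origin along +y. Each cheek is 10 mm thick, 45 mm high and reaches 75 mm forward from the fence (to bay x = -75 mm), front edge rounded
- bay_right (a point): the same inner corner at the right cheek: 145 mm from the bay's origin along -y; the cheeks' inner faces are 290 mm apart
- post: fixed upright round steel stub post, 20 mm diameter (24 mm over the collar in the lowest 10 mm), 60 mm high, in front of the left half of the bay: its axis is 85 mm in front of the fence's inner face (bay x = -85 mm) and 50 to 75 mm left of the bay's middle. Origin: on its axis at the worktop. The gap between post and fence is 73 mm; the way from post to right cheek is shorter than the profile.
- sample_bottle: clear glass sample bottle with flared neck, 57 mm diameter, 112 mm high, upright left of the work; leave alone. Origin: centre of its underside
- beaker: clear beaker, 71 mm diameter, 71 mm high, upright right of the bay; leave alone. Origin: centre of its underside
- tape_roll: flat-lying roll of cream tape, 76 mm diameter, 15 mm high, left of the work and near the robot; leave alone. Origin: centre of its underside

How it is judged:
By the outcome, as a careful person would: the job done as asked, in the order asked, and still so for the second after the job is handed in, with the robot touching nothing.
It also fails if it takes over 67 s, if anything falls off the work surface, if the arm or the gripper's body presses on something with over 40 N, if the wrist force passes 120 N, or if a joint passes its speed limit or range.

## Robot

A 6-joint arm with a two-finger parallel gripper is mounted at the origin on a cart in front of the work surface, level with it; the furniture and walls round the work are solid. World frame = base frame: x ahead of the robot, y to its left, z up, the work surface at z = 0. Lengths are in m, angles in degrees, forces in N, time in s.
With the tool pointing down it reaches from about 0.375 to 0.925 m from the base axis. Payload 5.7 kg.
Tool frame: the origin (TCP) lies between the finger pads; the fingertips stand ctrl.tips_ahead ahead of it and the grasp point (between the pads) lies 5 mm behind it (ctrl.tips_ahead is the distance from the TCP to the fingertips, in m); z points along the fingers, y is the line along which they close (so a half turn about z gives the same grasp; the last joint's range is limited). The gripper opens to 88 mm and grips with 3 to 60 N. Pads are 20 mm wide; open, the fingers measure 115 mm over their backs; the gripper's body (75 mm by 178 mm) begins 61 mm behind the grasp point.
Start: joints at [65.999, 20.558, 86.54, -0, 72.909, -6.595], TCP at [0.179, 0.572, 0.237] pointing down, gripper open.
Joint ranges: [-170.27, 170.27], [-57.76, 135], [12.27, 136.19], [-55.21, 235.2], [11.17, 155.16], [-170.74, 170.74]. Speed limits (degrees/s): [136.94, 136.94, 180, 180, 180, 180].

## Interface

Orientations are given as [roll, pitch, yaw] about the fixed x, y, z axes, in that order (R = Rz(yaw) Ry(pitch) Rx(roll)).
In Python, from rig import ctrl gives the robot as it stands. Calls block until the motion is done:
- ctrl.move_pose(position, orientation): joint-space move of the TCP to a pose.
- ctrl.move_l(position, rotation=None, rate=0.15): straight line of the TCP; rotation=None keeps the orientation; rate is the mean speed in m/s.
- ctrl.set_joints(angles): joint-space move.
- ctrl.open_gripper() and ctrl.grasp(force=None): open the fingers fully, or close them until they stop; force is the grip in N (None keeps the last).
- ctrl.hold(seconds).
- ctrl.inverse_kinematics(position, orientation): joint angles nearest the present ones, or None.
- ctrl.capture(name): name is "side" or "top"; returns the picture (400x640x3 uint8, blue, green, red); there is no depth.
- ctrl.camera_model(name): a dict with "K" (3x3 intrinsics, pixels), "pose" (4x4, takes a point from camera to world coordinates). Camera axes: x right, y down, z forward; pixel columns grow to the right and rows downward; lengths in m; the calibration is good to about 2 mm. A picture is of the moment at which its call begins. camera_model takes no time and is no camera call.
A pose or a line that the arm cannot do raises ctrl.Unreachable and nothing moves.
- ctrl.close_job(): hands the job in; it is judged then, once.
Readings, each from a call of its own:
- ctrl.get_time_s(): time.
- ctrl.get_joint_positions(): joint angles.
- ctrl.get_joint_velocities(): joint speeds.
- ctrl.get_joint_torque(): joint torques, N m.
- ctrl.get_eef_pos(): TCP position.
- ctrl.get_ee_rot(): TCP orientation.
- ctrl.get_wrist_force(): force on the tool from outside, world axes, zero at the start.
- ctrl.get_ft_torque(): the same for the moment, N m.
- ctrl.get_gripper_width(): finger opening in m.
- ctrl.get_grip_force(): force on a finger pad.
Only numpy, scipy, OpenCV 4.12 (cv2) and the standard library are available. Lean on these libraries where they do the work, as an engineer would, in place of code of your own. Each camera call takes 0.05 s, during which the arm holds its last target. There are 200 camera calls.

## Working session

There is one attempt and no reset: what is moved stays moved. The work goes in short steps, each a Python script; the robot and the scene stay as the last script left them, time stands still between calls to the robot, and variables do not carry over. Pictures are saved under pics/ and viewed, at most 10 in all, crops included, and the job is handed in when it is done.

```bash
ls; mkdir -p pics
python3 - <<'E'
from rig import ctrl
import cv2,numpy as np
np.set_printoptions(precision=4,suppress=True)
for n in("top","side"):
    cv2.imwrite(f"pics/{n}0.png",ctrl.capture(n)); m=ctrl.camera_model(n); print(n,m["K"],m["pose"])
print(ctrl.tips_ahead,ctrl.get_time_s(),ctrl.get_ee_rot(),ctrl.get_gripper_width())
E
```

```text
pics
top [[442.2035   0.     319.5289]
 [  0.     442.2035 197.8795]
 [  0.       0.       1.    ]] [[ 0.0203 -0.9922  0.1227  0.4263]
 [-0.9996 -0.0178  0.0211  0.0561]
 [-0.0188 -0.123  -0.9922  1.0601]
 [ 0.      0.      0.      1.    ]]
side [[470.1815   0.     324.3703]
 [  0.     470.1815 199.4174]
 [  0.       0.       1.    ]] [[ 0.3955  0.6946 -0.6009  1.2223]
 [ 0.9185 -0.2991  0.2587 -0.2068]
 [-0.     -0.6542 -0.7563  0.9012]
 [ 0.      0.      0.      1.    ]]
0.014 0.1 [-179.9055   -0.011   162.5931] 0.08788365572143793
```

View pics/top0.png

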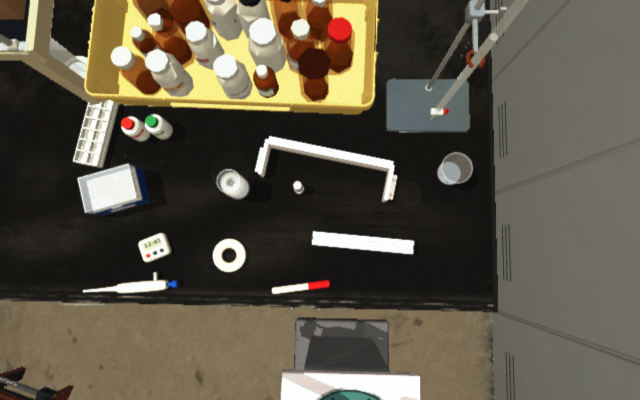

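View pics/side0.png

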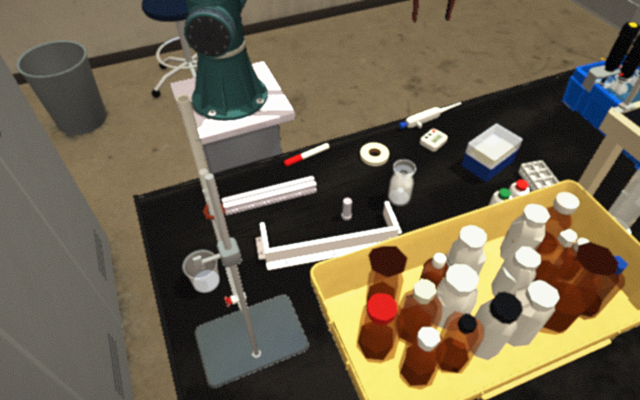

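The top view shows the profile at (312–413, 232–253), the bay at (256–396, 138–200), the post at (298,187), the beaker at (455,168), the bottle at (233,183) and the tape at (229,255). A retort stand stands right of and behind the bay, with its rod at about (428,88).

```bash
cat > h.py <<'E'
from rig import ctrl
import cv2,numpy as np
np.set_printoptions(precision=4,suppress=True)
M={n:ctrl.camera_model(n) for n in("top","side")}
def ray(n,uv):
    m=M[n]; T=np.array(m["pose"]); d=T[:3,:3]@np.linalg.solve(np.array(m["K"]),[uv[0],uv[1],1.]); return T[:3,3],d
def onplane(n,uv,z):
    o,d=ray(n,uv); return (o+d*(z-o[2])/d[2])
def tri(a,b):
    o1,d1=ray("top",a);o2,d2=ray("side",b)
    s=np.linalg.lstsq(np.c_[d1,-d2],o2-o1,rcond=None)[0]
    p,q=o1+s[0]*d1,o2+s[1]*d2
    return (p+q)/2,np.linalg.norm(p-q)
def proj(n,p):
    m=M[n];T=np.array(m["pose"]);c=T[:3,:3].T@(np.array(p)-T[:3,3]);u=np.array(m["K"])@c;return u[:2]/u[2]
def blobs(img,roi,thr=120,amin=30):
    x0,y0,x1,y1=roi; g=img[y0:y1,x0:x1].min(2)
    m=(g>thr).astype(np.uint8)
    cs,_=cv2.findContours(m,cv2.RETR_EXTERNAL,cv2.CHAIN_APPROX_NONE)
    return [c+np.array([[x0,y0]]) for c in cs if cv2.contourArea(c)>amin]
E
python3 - <<'E'
from h import *
t=cv2.imread("pics/top0.png");s=cv2.imread("pics/side0.png")
for n,i,r in(("top",t,(240,130,430,265)),("side",s,(205,165,410,275))):
  for c in blobs(i,r): print(n,cv2.boundingRect(c),cv2.contourArea(c),cv2.boxPoints(cv2.minAreaRect(c)).round(1).tolist())
a=cv2.resize(t[130:262,240:430],None,fx=4,fy=4,interpolation=cv2.INTER_CUBIC)
b=cv2.resize(s[165:275,210:410],None,fx=4,fy=4,interpolation=cv2.INTER_CUBIC)
cv2.imwrite("pics/tc.png",a);cv2.imwrite("pics/sc.png",b)
E
```

```text
top (240, 243, 6, 22) 73.0 [[240.0, 264.0], [240.0, 243.0], [245.0, 243.0], [245.0, 264.0]]
top (312, 231, 102, 23) 1306.5 [[310.8999938964844, 244.5], [312.20001220703125, 230.60000610351562], [414.1000061035156, 240.1999969482422], [412.79998779296875, 254.0]]
top (293, 181, 11, 13) 63.0 [[290.79998779296875, 183.60000610351562], [298.79998779296875, 179.60000610351562], [304.3999938964844, 190.8000030517578], [296.3999938964844, 194.8000030517578]]
top (240, 176, 8, 22) 110.5 [[240.0, 197.0], [240.0, 176.0], [247.0, 176.0], [247.0, 197.0]]
top (255, 136, 142, 65) 1747.5 [[253.60000610351562, 173.60000610351562], [261.79998779296875, 133.60000610351562], [399.79998779296875, 162.0], [391.6000061035156, 202.0]]
side (205, 267, 13, 8) 47.0 [[205.0, 274.0], [205.0, 267.0], [217.0, 267.0], [217.0, 274.0]]
side (256, 201, 146, 69) 3024.5 [[252.3000030517578, 223.3000030517578], [395.79998779296875, 199.1999969482422], [403.79998779296875, 246.89999389648438], [260.29998779296875, 271.0]]
side (342, 198, 10, 21) 109.5 [[341.70001220703125, 217.8000030517578], [343.20001220703125, 197.60000610351562], [351.29998779296875, 198.1999969482422], [349.8999938964844, 218.39999389648438]]
side (222, 176, 95, 38) 1512.0 [[220.89999389648438, 197.8000030517578], [313.8999938964844, 174.5], [318.1000061035156, 191.1999969482422], [225.10000610351562, 214.5]]
side (389, 165, 21, 40) 637.5 [[389.0, 165.0], [409.0, 165.0], [409.0, 204.0], [389.0, 204.0]]
side (205, 165, 34, 98) 1006.0 [[205.0, 262.0], [205.0, 165.0], [238.0, 165.0], [238.0, 262.0]]
```

View pics/tc.png

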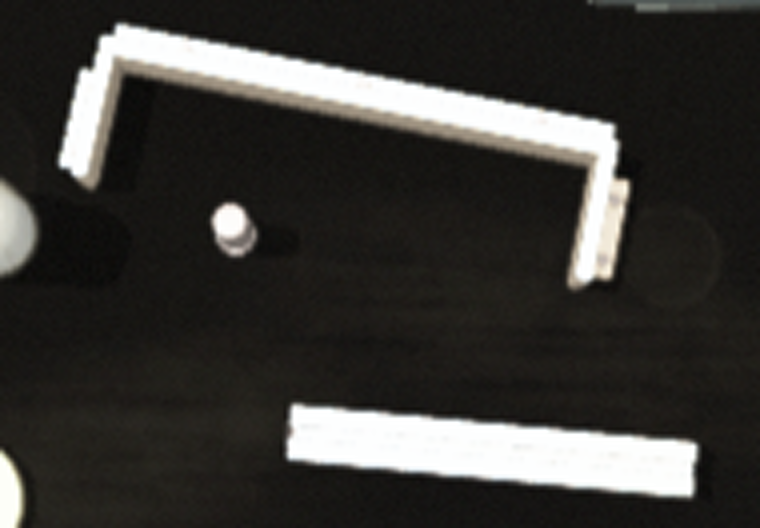

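View pics/sc.png

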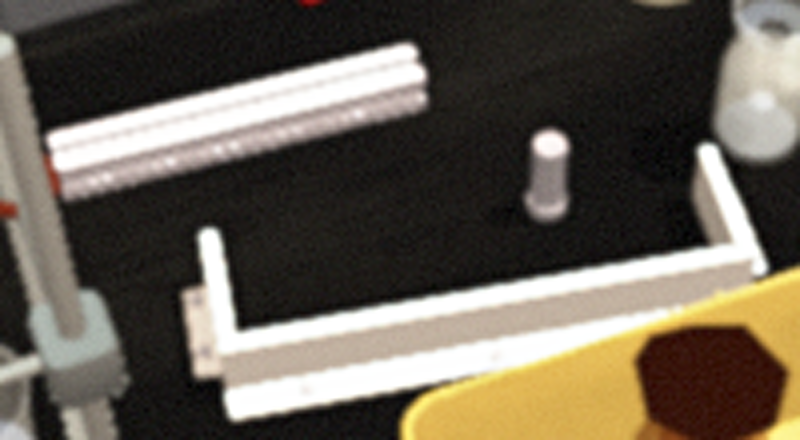

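The crops show the profile's top face with corners near crop (291,404), (696,440), (693,497) and (287,460). The fence's inner foot line runs from (130,72) to (585,165), and the post top is at (231,215) in the top crop and (550,140) in the side crop.

Run:
```python
from h import *
t=cv2.imread("pics/top0.png");s=cv2.imread("pics/side0.png")
T=lambda c:(240+(c[0]+.5)/4-.5,130+(c[1]+.5)/4-.5)
S=lambda c:(210+(c[0]+.5)/4-.5,165+(c[1]+.5)/4-.5)
for nm,a,b in(("profL",(291,404),(425,72)),("profR",(696,440),(58,165)),("post",(231,215),(550,140)),("fenceR out",(614,124),(222,347)),("fenceL out",(118,25),(757,258)),("cheekR tip",(580,278),(209,232))):
    p,e=tri(T(a),S(b));print(nm,p,round(e,4))
g=t.min(2).astype(float)
# fence inner edge by column scans: grey->black (z=0) and white->grey (z=.045)
def edges(line,thr):
    line=np.asarray(line)
    for i in range(len(line)-1):
        if line[i]<thr<=line[i+1]: return i+(thr-line[i])/(line[i+1]-line[i])
B=[];W=[]
for u in range(276,382,2):
    c=g[130:178,u][::-1]; e=edges(c,70); w=edges(c,200)
    if e is not None:B.append(onplane("top",(u,177-e),0)[:2])
    if w is not None:W.append(onplane("top",(u,177-w),.045)[:2])
for nm,P in(("foot",B),("top",W)):
    P=np.array(P);k=np.polyfit(P[:,1],P[:,0],1);print(nm,k,np.std(P[:,0]-np.polyval(k,P[:,1])),np.degrees(np.arctan(k[0])))
# cheek inner edges by row scans from bay centre (ground edge)
for nm,rows,u0,st in(("L",range(153,170,2),285,-1),("R",range(176,196,2),360,1)):
    Q=[]
    for v in rows:
        c=g[v,u0:u0+st*50:st]; e=edges(c,70)
        if e is not None:Q.append(onplane("top",(u0+st*e,v),0)[:2])
    print(nm,np.array(Q)[::3])
c=max(blobs(t,(300,220,425,265)),key=cv2.contourArea)
P=np.array([onplane("top",p[0],.03)[:2] for p in c]);r=cv2.minAreaRect(P.astype(np.float32)*1000);print("profile rect",r)
for nm,uv,z in(("beaker rim",(455,160),.071),("bottle",(233,183),.06),("stand base",(428,88),.01),("tape",(229,255),.015)):print(nm,onplane("top",uv,z))
print("basecorner",[onplane("top",q,.01)[:2] for q in((387,80),(387,132),(470,132))])
print("rod", [tri(a,b)[0] for a,b in(((428,88),(255,355)),((470,40),(228,250)),((436,112),(235,300)))])
print("yellow front",[onplane("top",q,.1)[:2] for q in((90,100),(375,108))])
```

```text
profL [0.476  0.0922 0.0367] 0.0016
profR [ 0.46   -0.1402  0.0378] 0.0006
post [0.5813 0.1279 0.067 ] 0.001
fenceR out [ 0.6389 -0.0925  0.0579] 0.005
fenceL out [0.6959 0.2007 0.0528] 0.0046
cheekR tip [ 0.5512 -0.0735  0.046 ] 0.0024
foot [0.1907 0.6411] 0.00018881190893570317 10.794116297191488
top [0.1911 0.6403] 0.00025023508347402784 10.821436529422154
L [[0.666  0.2047]
 [0.651  0.2076]
 [0.636  0.2101]]
R [[ 0.6137 -0.0803]
 [ 0.5989 -0.0777]
 [ 0.5842 -0.0748]
 [ 0.5695 -0.0722]]
profile rect ((451.8693542480469, -22.96521759033203), (235.94094848632812, 32.12086486816406), 85.78784942626953)
beaker rim [ 0.6406 -0.2279  0.071 ]
bottle [0.5808 0.2769 0.06  ]
stand base [ 0.833  -0.1826  0.01  ]
tape [0.4163 0.2887 0.015 ]
basecorner [array([ 0.8522, -0.0821]), array([ 0.7204, -0.0823]), array([ 0.7235, -0.2828])]
rod [array([ 0.8311, -0.1832,  0.0139]), array([ 0.7988, -0.1821,  0.3259]), array([ 0.7455, -0.1853,  0.0891])]
yellow front [array([0.7598, 0.6028]), array([ 0.75  , -0.0435])]
```

Result, in world coordinates: bay origin (0.652, 0.060) with yaw −10.8°. Profile centre (0.452, −0.023) with yaw −4.2°. Post at bay (−0.085, 0.054).

The plan:
1. Push the left end forward to about 25° from the bay.
2. Square it up with a two-finger push.
3. Push on the right end face along the profile's axis so the left end goes in behind the post.
4. Push the right end round.

```bash
cat >> h.py <<'E'
BY=-10.8; BO=np.array([.6519,.0597])
def rot(d): r=np.radians(d); return np.array([[np.cos(r),-np.sin(r)],[np.sin(r),np.cos(r)]])
def w(b): return BO+rot(BY)@np.array(b)          # bay -> world
def bay(p): return rot(BY).T@(np.array(p)[:2]-BO)  # world -> bay
Z=.022
def go(b,a,z=Z,rate=.1,perp=False,joint=False):
    """tool to bay point b, y axis along a profile turned a deg clockwise (left end deeper) in the bay"""
    p=[*w(b),z]; o=[180,0,BY-a+(90 if perp else 180)]
    ctrl.move_pose(p,o) if joint else ctrl.move_l(p,o,rate)
def ax(a): r=np.radians(a); return np.array([np.cos(r),-np.sin(r)]),np.array([np.sin(r),np.cos(r)])  # normal, axis
def look(tag,view=True):
    for n in("top","side"): cv2.imwrite(f"pics/{tag}_{n}.png",ctrl.capture(n))
    t=cv2.imread(f"pics/{tag}_top.png"); s=cv2.imread(f"pics/{tag}_side.png")
    f=lambda i,r:cv2.resize(i[r[1]:r[3],r[0]:r[2]],None,fx=3,fy=3,interpolation=cv2.INTER_CUBIC)[:300*2]
    a=f(t,(230,130,460,300)); b=f(s,(200,150,430,300))
    cv2.imwrite(f"pics/{tag}.png",cv2.resize(np.vstack([a,b]),None,fx=.6,fy=.6,interpolation=cv2.INTER_AREA))
E
cat > s1.py <<'E'
from h import *
c=bay([.4519,-.023]);a0=-6.6;n,t=ax(a0);C=c-.05*t
pt=lambda a,off=.025:C-off*ax(a)[0]+.155*ax(a)[1]
print(c,bay([.5813,.1279]))
ctrl.grasp(5)
go(pt(a0,.045),a0,.2,joint=True)
go(pt(a0,.045),a0,rate=.25)
print(ctrl.get_time_s(),ctrl.get_gripper_width())
for a in(-6.6,4,14,24): go(pt(a),a,rate=.07)
print(ctrl.get_wrist_force())
go(pt(24,.06),24,rate=.15)
go(pt(24,.06),24,.2,rate=.25)
print(ctrl.get_time_s()); look("p1")
E
python3 s1.py
```

```text
[-0.181  -0.1187] [-0.0821  0.0538]
4.2583 0.0003642533695597587
[ 0.1924  0.2658 -0.2182]
7.5833
```

View pics/p1.png

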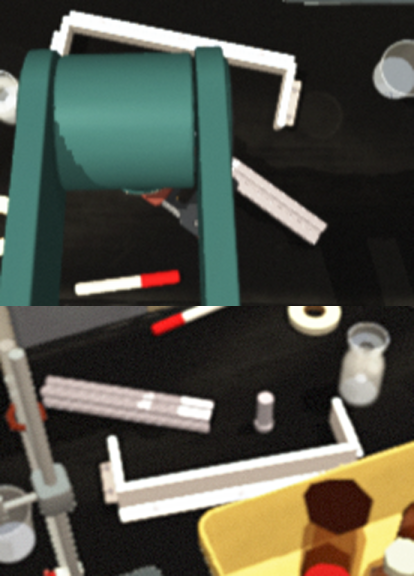

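The side view shows the profile angled and clear of everything, with its lower fence-side edge running from about (223,202) to (318,219). The arm hides part of it in the top view. I'll fit that edge from the side view.

```bash
cat >> h.py <<'E'
def side_pose(img,roi=(224,160,345,262),thr=75,seed=None):
    """profile from the side view: lower edge of its fence-side face (z=0) and its left end -> bay left-end centre, angle a"""
    g=img.min(2); x0,y0,x1,y1=roi
    cs=blobs(img,roi,thr,300)
    c=max(cs,key=cv2.contourArea) if seed is None else [k for k in cs if cv2.pointPolygonTest(k.astype(np.float32),seed,False)>=0][0]
    c=c[:,0]; us=np.arange(c[:,0].min()+6,c[:,0].max()-5)
    P=np.array([bay(onplane("side",(u,c[c[:,0]==u][:,1].max()+.5),0)) for u in us])
    k=np.polyfit(P[:,1],P[:,0],1); k=np.polyfit(*P[abs(P[:,0]-np.polyval(k,P[:,1]))<.003].T[::-1],1)
    a=np.degrees(np.arctan(k[0])); n,t=ax(a)
    e=c[c[:,0]>=c[:,0].max()-1]; b=e[e[:,1].argmax()]; E=bay(onplane("side",(b[0]+.5,b[1]+.5),0))
    q=np.array([np.polyval(k,E[1]),E[1]])-.015*n
    return q,a,cv2.boundingRect(c)
E
python3 - <<'E'
from h import *
for f in("side0","p1_side"):
    i=cv2.imread(f"pics/{f}.png")
    q,a,r=side_pose(i); n,t=ax(a); print(f,"left",q,"a",a,"ctr",q-.12*t,r,"off",n@(q-[-.085,.054]))
c=bay([.4519,-.023]);n,t=ax(-6.6);print(c+.12*t)
t=cv2.imread("pics/p1_top.png")
c=max(blobs(t,(361,215,425,270),100),key=cv2.contourArea)
P=np.array([bay(onplane("top",p[0],.03)) for p in c],np.float32)*1000;print(cv2.minAreaRect(P))
E
```

```text
side0 left [0.0261 0.0191] a 12.498346517765585 ctr [ 0.0001 -0.0981] (255, 222, 90, 40) off 0.1160231252463774
p1_side left [0.0261 0.0191] a 12.498346517765585 ctr [ 0.0001 -0.0981] (255, 221, 90, 41) off 0.1160231252463774
[-0.1948  0.0005]
((-169.99729919433594, -163.53436279296875), (143.06381225585938, 32.34199142456055), 65.7062759399414)
```

```bash
cat > s2.py <<'E'
from h import *
for f,s in(("side0",(270,195)),("p1_side",(280,208))):
    q,a,r=side_pose(cv2.imread(f"pics/{f}.png"),seed=s); n,t=ax(a); print(f,"left",q,"a",a,"ctr",q-.12*t,r,"off",n@(q-[-.085,.054]))
post=np.array([-.085,.054]); A=25; n,t=ax(A)
ctr=np.array([-.101,-.010])-.12*ax(24.3)[1]; s=t@(ctr-post)
P=lambda off:post+off*n+s*t
ctrl.open_gripper()
go(P(-.045),A,.12,rate=.3); go(P(-.045),A,rate=.25)
go(P(-.014),A,rate=.1); go(P(.010),A,rate=.06)
print(ctrl.get_wrist_force()); go(P(-.02),A,rate=.15); go(P(-.02),A,.08,rate=.25)
ctrl.grasp(5)
right=post+.035*n+(s-.12)*t
go(right-.05*t,A,.08,perp=True,joint=True)
print(right,ctrl.get_time_s()); look("p2")
E
python3 s2.py
```

```text
side0 left [-0.1948 -0.0051] a -6.653044785846697 ctr [-0.1809 -0.1243] (224, 175, 93, 40) off -0.11595868881825523
p1_side left [-0.0986 -0.0046] a 24.17935240633402 ctr [-0.1477 -0.1141] (224, 189, 95, 32) off 0.01163339700183866
[-0.122  -0.3234  1.073 ]
[-0.1821 -0.237 ] 14.3333
```

View pics/p2.png

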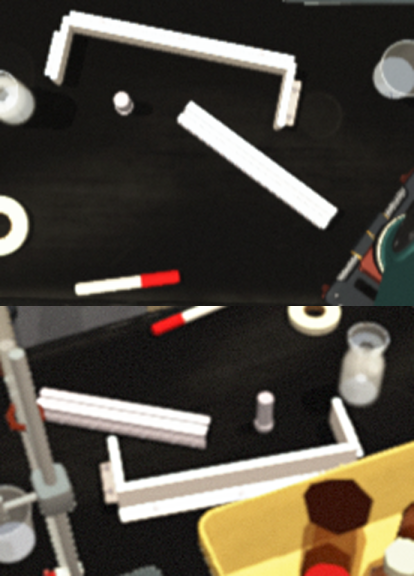

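The profile now lies at about 25°, its left end at top-crop (185,108) right of the post at (122,100), and its right end at (330,222) free. Both views are clear, so next is the axial push: half way, then re-measure.

```bash
cat >> h.py <<'E'
def top_pose(img,seed,roi=(240,130,440,300),thr=110):
    c=[k for k in blobs(img,roi,thr,200) if cv2.pointPolygonTest(k.astype(np.float32),seed,False)>=0][0]
    P=np.array([bay(onplane("top",p[0],.03)) for p in c],np.float32)*1000
    (x,y),(l,m),_=r=cv2.minAreaRect(P); b=cv2.boxPoints(r); e=b[1]-b[0] if np.linalg.norm(b[1]-b[0])>np.linalg.norm(b[2]-b[1]) else b[2]-b[1]
    e=e*np.sign(e[1]); return np.array([x,y])/1000,np.degrees(np.arctan2(e[0],e[1])),max(l,m),min(l,m)
E
cat > s3.py <<'E'
from h import *
post=np.array([-.085,.054])
c,a,l,m=top_pose(cv2.imread("pics/p2_top.png"),tuple(proj("top",[*w([-.1315,-.1285]),.03])))
n,t=ax(a); print("ctr",c,a,l,m,"left",c+.12*t,"off",n@(c-post))
R=lambda d:c+(d-.13)*t
go(R(-.03),a,.08,perp=True,rate=.2); go(R(-.03),a,perp=True,rate=.2)
go(R(0),a,perp=True,rate=.1); go(R(.085),a,perp=True,rate=.08)
print(ctrl.get_wrist_force(),ctrl.get_time_s()); look("p3")
try: print(top_pose(cv2.imread("pics/p3_top.png"),tuple(proj("top",[*w(c+.085*t),.03]))))
except Exception as e: print(e)
E
python3 s3.py
```

```text
ctr [-0.1279 -0.1307] 25.02801 236.4759521484375 34.382144927978516 left [-0.0771 -0.022 ] off 0.03929073091932786
[0.5565 0.2152 0.2871] 16.7917
(array([-0.0871, -0.0429]), np.float32(24.997013), 217.3881072998047, 34.398109436035156)
```

View pics/p3.png

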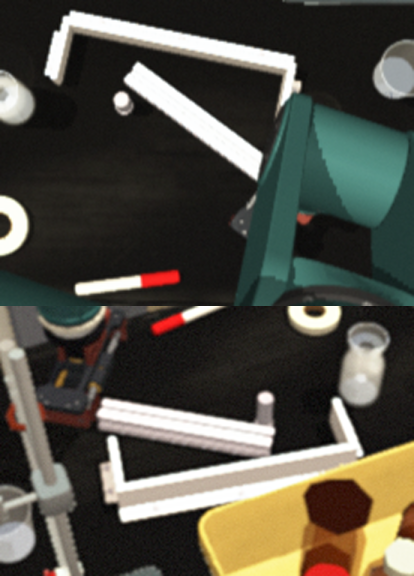

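The angle held at 25° and the left end is passing behind the post at top-crop (133,70). I'll push on about 55 mm along the axis while watching the force, then go round to the right end.

```bash
cat > s4.py <<'E'
from h import *
c=np.array([-.1279,-.1307]);a=25.;n,t=ax(a);R=lambda d:c+(d-.13)*t
d=.085
while d<.139:
    d+=.011; go(R(d),a,perp=True,rate=.06)
    f=np.linalg.norm(ctrl.get_wrist_force()); 
    if f>8: print("stop",f,d); break
print(d,f)
go(R(d-.03),a,perp=True,rate=.15); go(R(d-.03),a,.08,perp=True,rate=.25)
left=c+(d+.12)*t; C=left-.07*t; print("left",left)
pt=lambda a,off=.025:C-off*ax(a)[0]-.145*ax(a)[1]
go(pt(a,.055),a,.08,joint=True)
look("p4"); q,b,r=side_pose(cv2.imread("pics/p4_side.png"),seed=tuple(proj("side",[*w(left-.1*t-.01*n),.03]))); print(q,b,r)
go(pt(a,.055),a,rate=.25); go(pt(a,.03),a,rate=.1)
for b in(25,17,9,1):
    go(pt(b),b,rate=.06); print(b,ctrl.get_wrist_force())
    if np.linalg.norm(ctrl.get_wrist_force())>12: break
go(pt(b,.04),b,rate=.15); go(pt(b,.04),b,.08,rate=.25)
print(ctrl.get_time_s()); look("p5")
E
python3 s4.py
```

```text
0.14 1.0209473323901286
left [-0.018   0.1049]
[0.0261 0.0191] 12.498346517765585 (255, 198, 90, 64)
25 [-0.2012 -0.5321  0.2728]
17 [ 0.0807 -0.7178 -0.5119]
9 [0.343  0.2796 0.2001]
1 [ 0.6259 -0.3849  0.1333]
23.8
```

View pics/p5.png

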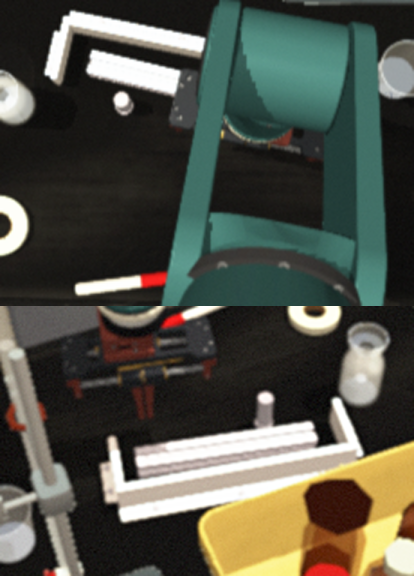

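The profile is now parallel inside the bay, behind the post and between the cheeks, about 30 mm off the fence. A two-finger push will set it flush.

```bash
cat > s5.py <<'E'
from h import *
y=-.03
go([-.10,y],0,.08,rate=.2); ctrl.open_gripper()
go([-.10,y],0,rate=.25); go([-.075,y],0,rate=.1)
x=-.046; go([x,y],0,rate=.06); 
n,_=ax(0); nw=rot(BY)@n
while x<-.034:
    x+=.001; go([x,y],0,rate=.03); f=ctrl.get_wrist_force(); 
    if abs(f[:2]@nw)>5: break
print("x",x,f,ctrl.get_ft_torque()); ctrl.hold(.2); print(ctrl.get_wrist_force())
go([-.10,y],0,rate=.15); go([-.10,y],0,.12,rate=.25)
go([-.24,-.22],0,.2,joint=True)
print(ctrl.get_time_s()); look("p6")
E
python3 s5.py
```

```text
x -0.039999999999999994 [-6.8531  1.5777  6.1256] [0.364  1.1136 0.0062]
[-7.8171  1.6837  5.3208]
30.9833
```

View pics/p6.png

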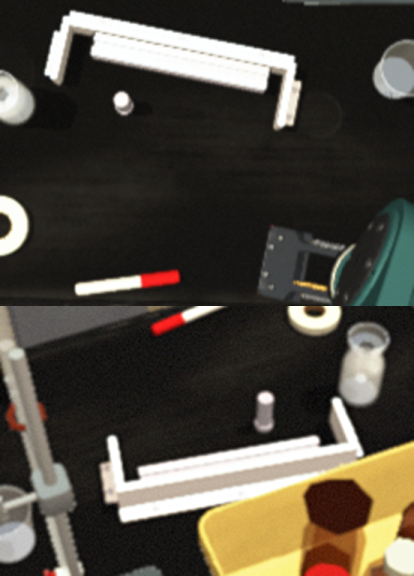

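The profile lies along the fence, from top-crop (93,45) to (267,85), between the cheeks; the other items are where they were. I'll check the front edge for flushness by number.

Run:
```python
from h import *
t=cv2.imread("pics/p6_top.png").min(2).astype(float); P=[]
for u in range(288,374,2):
    v0=int(proj("top",[*w([-.055,0]),0])[1]); c=t[140:190,u][::-1]
    i=next(i for i in range(len(c)-1) if c[i]<80<=c[i+1]); e=i+(80-c[i])/(c[i+1]-c[i])
    P.append([bay(onplane("top",(u,189-e),z)) for z in(0,.03)])
P=np.array(P)
for j in(0,1):
    k=np.polyfit(P[:,j,1],P[:,j,0],1);r=P[:,j,0]-np.polyval(k,P[:,j,1]);print(np.degrees(np.arctan(k[0])),np.polyval(k,[-.11,0,.11]),r.std())
```

```text
0.013177291872588443 [-0.0295 -0.0295 -0.0295] 0.00020743964710219463
0.013177291872592036 [-0.0349 -0.0349 -0.0349] 0.00020156904337552298
```

Parallel to within 0.02°, with the front foot edge at −29.5 mm (−30 mm nominal), so it is flush.

```bash
python3 -c "
from rig import ctrl
print(ctrl.close_job(),ctrl.get_time_s())"
```

```text
the job is handed in; nothing more can be done
the job is handed in; nothing more can be done
```

The profile lies flush along the back fence between the two cheeks, its left end slipped in behind the post by fingertip pushes only; the arm is clear, the other items were left alone, and the job was handed in at about 31 s.

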